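# Set out a gilder's place

## Task

Set out the gilder's place. Lay the icon panel flat in the middle of the blue pad, lengthwise along it, and lay the orange book of gold leaf square on top of the panel, in the middle of its bare half so that the gold halo stays uncovered. Stand the amber jar in the middle of the cork coaster and the white bottle in the middle of the white coaster, and the red pot on the wooden strip midway between them and in line with them; all upright and let go, and leave the pencil pot where it is.

Things in the scene. Friction and masses are not known exactly. Their poses are not given: they have to be found in the camera images.
- panel: loose gessoed icon panel, white wooden board lying flat, 140 (its x) x 60 (its y) x 18 mm thick, about 100 g, with a gilded horseshoe-shaped halo on its +x half; the -x half is bare and white. Origin: centre of the underside. The middle of the bare half is 35 mm from the origin towards -x. At the start its long side points roughly away from the robot
- leaf_book: loose closed book of gold leaf, orange cover with a small gold square on it, stiff, lying flat, 56 (its x) x 48 (its y) x 12 mm thick. Origin: centre of the underside
- amber_jar: loose closed jar of amber glass with a brass-coloured lid, upright, 50 mm diameter and straight-sided up to 30 mm, then a slightly narrower neck (41 mm), lid 45 mm diameter over the top 16 mm, 60 mm high. Origin: centre of the underside, z up
- white_bottle: loose closed white plastic bottle with a blue cap, upright, 42 mm diameter at the body, straight-sided up to at least 40 mm, narrowing to a cap of 21 mm diameter over the top 16 mm, 78 mm high. Origin: centre of the underside, z up
- red_pot: loose small red pigment pot with a red lid, upright, 40 mm diameter at its straight foot (lowest 14 mm), neck 33 mm, lid 37 mm diameter over the top 16 mm, 44 mm high. Origin: centre of the underside, z up
- pad: blue working pad fixed to the table, 110 (its x) x 180 (its y, the long side) x 6 mm thick. Origin: centre of the underside, 6 mm below its top
- strip: dark brown wooden strip fixed to the table, 90 (its x) x 270 (its y, the long side) x 4 mm thick; the two discs lie fixed on it, centred 90 mm from its origin towards +y and -y, either way round, so its middle is the point midway between them. Origin: centre of the underside, 4 mm below its top
- cork_disc: brown cork coaster fixed on the strip, 72 mm diameter, 4 mm thick. Origin: centre of the underside; its top is 8 mm above the table
- white_disc: white ceramic coaster fixed on the strip, 72 mm diameter, 4 mm thick. Origin: centre of the underside; its top is 8 mm above the table
- pencil_pot: green pot of pencils, 80 mm across, pencils up to about 155 mm high, standing at the robot's right; to be left alone. Origin: centre of the underside
There are look-alikes about, which are no part of the job. Several things look just like the pad: the one meant starts farthest from the robot's base.

How it is judged:
At the end, for the whole second after the job is handed in: Panel flat on pad within 15 mm, 10 deg; book flat on panel, on middle of bare half within 15 mm along, 13 mm across, square within 14 deg; jar on cork and bottle on white coaster within 12 mm; red pot on strip within 14 mm of its middle each way; all upright, released, at rest (horizontal distance between panel and pad below 0.015 m and z of panel in the frame of pad between 0.003 and 0.009 m and angle between the x axis of panel and the y axis of pad, either way round below 0.17 rad and x of leaf_book in the frame of panel between -0.05 and -0.02 m and y of leaf_book in the frame of panel between -0.013 and 0.013 m and z of leaf_book in the frame of panel between 0.015 and 0.021 m and (angle between the x axis of leaf_book and the x axis of panel, either way round below 0.25 rad or angle between the y axis of leaf_book and the x axis of panel, either way round below 0.25 rad) and horizontal distance between amber_jar and cork_disc below 0.012 m and z of amber_jar in the frame of cork_disc between 0.001 and 0.007 m and horizontal distance between white_bottle and white_disc below 0.012 m and z of white_bottle in the frame of white_disc between 0.001 and 0.007 m and x of red_pot in the frame of strip between -0.014 and 0.014 m and y of red_pot in the frame of strip between -0.014 and 0.014 m and z of red_pot in the frame of strip between 0.001 and 0.007 m and angle between each of panel, leaf_book, amber_jar, white_bottle, red_pot's own z axis and vertical below 0.1 rad and linear speed of each of panel, leaf_book, amber_jar, white_bottle, red_pot below 0.02 m/s and angular speed of each of panel, leaf_book, amber_jar, white_bottle, red_pot below 0.2 rad/s); the robot touches nothing.
It fails at once if the pencil pot was moved more than 20 mm or tipped (distance of pencil_pot from where it was at the start of the episode above 0.02 m or angle between pencil_pot's own z axis and vertical above 0.3 rad).
It also fails if it takes over 144 s, if anything falls off the work surface, if the arm or the gripper's body presses on something with over 40 N, if the wrist force passes 120 N, or if a joint passes its speed limit or range.

## Robot

A 6-joint arm with a two-finger parallel gripper is mounted at the origin on the work surface. World frame = base frame: x ahead of the robot, y to its left, z up, the work surface at z = 0. Lengths are in m, angles in rad, forces in N, time in s.
With the tool pointing down it reaches from about 0.25 to 0.775 m from the base axis. Payload 8.9 kg.
Tool frame: the origin (TCP) lies midway between the tips of the shut fingers; the grasp point (between the pads) lies 19 mm behind it (arm.tcp_to_grasp is the distance from the TCP to the grasp point, in m); z points along the fingers, y is the line along which they close (so a half turn about z gives the same grasp; the last joint's range is limited). The gripper opens to 85 mm and grips with 20 to 120 N. Pads are 22 mm wide; open, the fingers measure 114 mm over their backs; the gripper's body (76 mm by 85 mm) begins 54 mm behind the grasp point. The pads swing forward as they close: fully open they stand 13 mm farther back than shut.
Start: joints at [0.976, 0.291, -0.153, 1.127, 0, 1.431], TCP at [0.231, 0.471, 0.209] pointing down, gripper open.
Joint ranges: [-2.52, 2.52], [-0.91, 1.74], [-1.3, 1.37], [-1.96, 2.02], [-1.52, 1.47], [-3.14, 3.14]. Speed limits (rad/s): [2.22, 2.22, 2.79, 3.14, 3.14, 3.14].

## Interface

Orientations are given as a unit quaternion [x, y, z, w].
In Python, from bench import arm gives the robot as it stands.
- The arm moves only by the tool play_rows, never from a script. Its argument "deltas" is one flat list of numbers, 5 for each row, row after row: the finger opening in m, from 0 to 0.0854, then the shift along the tool's x, y, z in m, then the turn about the tool's z in rad. A call has 1 to 12 rows; each row shifts and turns the commanded pose from where the row before left it, along the tool's axes as they then stand; what a row does not reach is not made up. A row lasts 1/10 s, in which the tool goes at most 50 mm and 8.59 degrees, less where a joint would pass 70% of its speed; a pose out of reach is approached as far as the arm can. A call with a gripper value outside its range is refused whole. The fingers move at their own pace and stop on an object; "grip_force" is the grip in N (left out, the last holds). Time passes only in rows, so rows that do not move let the fingers close. It gives the time, the measured TCP pose, the force, the opening and the grip force at its end, in the units of the state.
- arm.get_state(): the state, without advancing time (a new reading comes with each control period).
- arm.capture(name): name is "scene" or "top"; returns a dict with "frame" (480x640x3 uint8, red, green, blue), "depth" (480x640 float32, m along the optical axis (not along the pixel's ray), 0 where there is no reading), "vertical_fov" (degrees; the focal length in pixels is half the picture's height over the tangent of half this angle, whatever the lens; pixels are square), "cx", "cy" (the principal point, pixels), "world_from_camera" (4x4, takes a point from camera to world coordinates). Camera axes: x right, y down, z forward; pixel columns grow to the right and rows downward; lengths in m; the calibration is good to about 2 mm. A picture is of the moment at which its call begins.
- arm.job_done(): hands the job in; it is judged then, once.
Trained networks look in the newest picture that a camera, given by its name, has taken for a name from the list of things; names that differ only in an ending like _2 or _b are one class to them, and where a whole thing is asked for, a point or a joint stands for the part that bears it (a point fixed in the world has none). Each returns a list of dicts, best first, with "conf" (0 to 1); they miss things now and then, are a little off and sometimes report something else, mostly with a low value. They report only what shows in the picture. A call takes as long as a camera call. They do not tell look-alikes from the thing itself.
- arm.search_frame(camera, name): "location" ([column, row] in pixels, amid what is visible of it).
The state is a dict: "time": time; "joint_pos": joint angles; "joint_velocities": joint speeds; "effort": joint torques, N m; "eef_pos": TCP position; "ee_rot": TCP orientation; "contact_force": force on the tool from outside, world axes, zero at the start; "torque": the same for the moment, N m; "gripper_width": finger opening in m; "grasp_force": force on a finger pad.
Only numpy, scipy, OpenCV 4.12 (cv2) and the standard library are available. Lean on these libraries where they do the work, as an engineer would, in place of code of your own. Each camera call takes 0.05 s, during which the arm holds its last target. There are 200 camera calls.

## Working session

There is one attempt and no reset: what is moved stays moved. The work goes in short steps, Python scripts to look and compute and a tool call to move; the robot and the scene stay as the last step left them, time stands still between calls to the robot, and variables do not carry over. Pictures are saved under pics/ and viewed, at most 14 in all, crops included, and the job is handed in when it is done.

Besides the shell and the picture viewer there is one more tool, called after ">>>" as a command line: name --argument value ..., lists and objects as JSON in quotes. play_rows: Moves the arm, as the interface text tells. Its arguments: {"type":"object","properties":{"deltas":{"type":"array","items":{"type":"number"}},"grip_force":{"type":"number"}},"required":["deltas"]}

```bash
mkdir -p pics; ls
cat > h.py <<'E'
import numpy as np, cv2
from bench import arm
def cap(n):
    c=arm.capture(n); c['f']=240/np.tan(np.radians(c['vertical_fov']/2)); return c
def cloud(c):
    v,u=np.mgrid[0:480,0:640]; d=c['depth']
    P=np.stack([(u-c['cx'])/c['f']*d,(v-c['cy'])/c['f']*d,d,np.ones_like(d)],-1)
    return (P@np.array(c['world_from_camera']).T)[...,:3]
def proj(c,p):
    q=np.linalg.inv(np.array(c['world_from_camera']))@np.append(p,1); return c['f']*q[0]/q[2]+c['cx'],c['f']*q[1]/q[2]+c['cy']
def save(c,n): cv2.imwrite(f'pics/{n}.png',np.ascontiguousarray(c['frame'][...,::-1]))
E
python3 - <<'E'
from h import *
names="panel leaf_book amber_jar white_bottle red_pot pad strip cork_disc white_disc pencil_pot".split()
for n in ["scene","top"]:
    c=cap(n); save(c,n+'0'); W=cloud(c)
    print(n,c['f'],c['cx'],c['cy'],np.round(c['world_from_camera'],3).tolist())
    for k in names:
        for r in arm.search_frame(n,k)[:5]:
            u,v=r['location']; print(k,round(r['conf'],2),round(u),round(v),np.round(W[int(v),int(u)],3))
s=arm.get_state(); print(s)
E
```

```text
pics
scene 577.3356572073488 323.3805381823623 235.89376188673387 [[-0.124, 0.683, -0.719, 1.398], [0.992, 0.086, -0.089, 0.041], [0.001, -0.725, -0.689, 0.919], [0.0, 0.0, 0.0, 1.0]]
panel 0.75 358 246 [0.479 0.003 0.017]
leaf_book 0.83 431 252 [0.473 0.167 0.013]
white_bottle 0.76 223 220 [ 0.461 -0.306  0.048]
red_pot 0.72 499 244 [0.457 0.311 0.039]
red_pot 0.56 152 232 [ 0.509 -0.458  0.034]
pad 0.81 266 294 [ 0.628 -0.175  0.003]
pad 0.6 441 205 [0.295 0.194 0.002]
strip 0.55 427 309 [0.628 0.158 0.005]
cork_disc 0.7 285 234 [ 0.495 -0.156  0.05 ]
cork_disc 0.68 472 304 [0.608 0.249 0.008]
cork_disc 0.2 502 243 [0.454 0.316 0.043]
white_disc 0.79 384 307 [0.635 0.071 0.006]
pencil_pot 0.71 153 231 [ 0.507 -0.454  0.036]
pencil_pot 0.53 426 254 [0.477 0.156 0.012]
top 446.9304226278164 319.14874400694924 243.0458829925694 [[0.026, -0.982, 0.19, 0.245], [-1.0, -0.027, -0.003, -0.083], [0.008, -0.189, -0.982, 1.134], [0.0, 0.0, 0.0, 1.0]]
panel 0.93 285 246 [ 0.453 -0.     0.02 ]
leaf_book 0.69 223 239 [0.465 0.162 0.012]
amber_jar 0.68 351 238 [ 0.467 -0.165  0.059]
amber_jar 0.2
[... 546 characters left out ...]
.1, 'joint_pos': array([ 9.75672379e-01,  2.90663400e-01, -1.53398723e-01,  1.12668986e+00,
        4.91320522e-05,  1.43151297e+00]), 'joint_velocities': array([ 0.00025164,  0.00040589,  0.00062519, -0.00090711, -0.00110427,
        0.00042953]), 'effort': array([ 5.95465681e-04, -5.37027848e+01,  3.31648600e+01,  1.47573654e-03,
       -5.09167767e-04, -1.30291937e-06]), 'eef_pos': array([0.23109283, 0.4714141 , 0.20942461]), 'ee_rot': array([ 2.25952091e-01,  9.74138415e-01,  2.95152326e-05, -1.49676751e-05]), 'contact_force': array([ 0.45382158, -0.10939084,  0.0996603 ]), 'torque': array([-0.01776921, -0.0217612 ,  0.01110365]), 'grasp_force': 0.0, 'gripper_width': 0.08576959275286421}
```

View pics/top0.png

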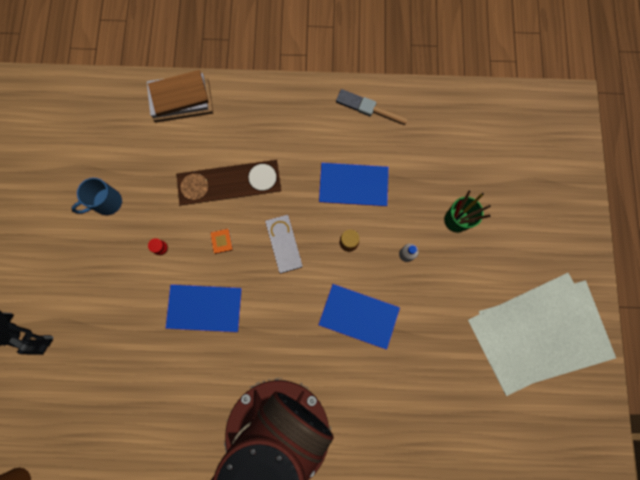

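View pics/scene0.png

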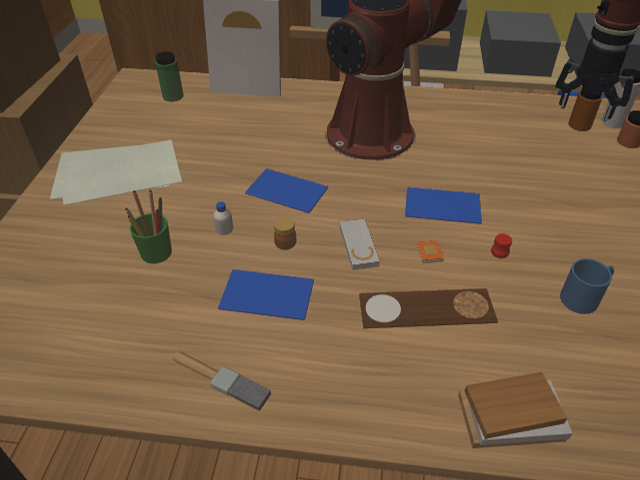

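The top view shows three pad look-alikes: (353,184), (203,307) and (360,317), at about 0.65, 0.36 and 0.34 m from the base. The one at (353,184) is farthest, so it is the pad. The halo end of the panel, near (280,227), points away from the robot.

```bash
cat > meas.py <<'E'
from h import *
def ray(c,uv,z):
    T=np.array(c['world_from_camera']); uv=np.atleast_2d(uv).astype(float)
    d=np.c_[(uv[:,0]-c['cx'])/c['f'],(uv[:,1]-c['cy'])/c['f'],np.ones(len(uv))]@T[:3,:3].T
    return (T[:3,3]+d*((z-T[2,3])/d[:,2])[:,None])[:,:2]
# name: (z top, hsv lo, hi)
B=dict(pad=(.006,(105,120,60),(130,255,255)),leaf_book=(.012,(5,150,120),(24,255,255)),panel=(.018,(0,0,110),(180,70,255)),
 white_disc=(.008,(0,0,120),(180,80,255)))
def comp(c,m,at):
    m=cv2.morphologyEx(m.astype(np.uint8)*255,cv2.MORPH_CLOSE,np.ones((5,5)))
    n,l,s,ce=cv2.connectedComponentsWithStats(m)
    i=1+np.argmin(np.hypot(*(ce[1:]-at).T)+1e3*(s[1:,4]<25)); return l==i,s[i,4]
def rect(c,name,at):
    z,lo,hi=B[name]; hsv=cv2.cvtColor(np.ascontiguousarray(c['frame']),cv2.COLOR_RGB2HSV)
    m,a=comp(c,cv2.inRange(hsv,lo,hi)>0,at)
    v,u=np.nonzero(m); p=ray(c,np.c_[u,v],z)
    r=cv2.minAreaRect((p*1000).astype(np.float32)); box=cv2.boxPoints(r); e=[box[1]-box[0],box[2]-box[1]]
    e=max(e,key=lambda x:np.hypot(*x)); return p.mean(0).round(4),np.round(r[0],1),np.round(r[1],1),round(float(np.degrees(np.arctan2(e[1],e[0])))%180,1),a
def top(c,xy,zlo,zhi,R=.035):
    W=cloud(c); m=(np.hypot(W[...,0]-xy[0],W[...,1]-xy[1])<R)&(W[...,2]>zlo)&(W[...,2]<zhi)
    p=W[m][:,:2]; cc,r=cv2.minEnclosingCircle((p*1000).astype(np.float32)); return p.mean(0).round(4),np.round(cc,1),round(r,1),int(m.sum())
E
python3 - <<'E'
from meas import *
c=cap('top'); s=cap('scene')
for n,at,at2 in [('pad',(353,184),(266,294)),('panel',(285,246),(358,246)),('leaf_book',(223,240),(431,252)),('white_disc',(261,177),(384,307))]:
    print(n,rect(c,n,at)); print('   sc',rect(s,n,at2))
for n,xy,h in [('jar',(.467,-.165),.06),('bottle',(.421,-.305),.078),('red',(.44,.316),.044)]:
    print(n,top(c,xy,h-.006,h+.006),top(s,xy,h-.006,h+.006), 'body',top(s,xy,.012,h+.01))
# strip dark mask
for q,at in ((c,(226,185)),(s,(427,309))):
    hsv=cv2.cvtColor(np.ascontiguousarray(q['frame']),cv2.COLOR_RGB2HSV); W=ray(q,np.stack(np.meshgrid(range(640),range(480)),-1).reshape(-1,2),.004).reshape(480,640,2)
    m=(np.abs(W[...,0]-.62)<.08)&(np.abs(W[...,1]-.16)<.16)
    d=m&(hsv[...,2]<75); k,a=comp(q,d,at); p=W[k]; print('strip',a,np.round(cv2.minAreaRect((p*1000).astype(np.float32)),1) if 0 else cv2.minAreaRect((p*1000).astype(np.float32)))
    x0,y0=(150,150) if q is c else (350,270)
f=np.ascontiguousarray(c['frame'][150:290,130:430,::-1]); cv2.imwrite('pics/crop1.png',cv2.resize(f,(780,364),interpolation=cv2.INTER_CUBIC))
E
```

```text
pad (array([ 0.6243, -0.1733]), array([ 624.7, -173.3]), array([176.9, 107. ]), 87.9, np.int32(2596))
   sc (array([ 0.6329, -0.1722]), array([ 631.2, -172.8]), array([177.8, 108.9]), 88.1, np.int32(3414))
panel (array([0.4573, 0.0041]), array([458. ,   4.1]), array([142.2,  61.8]), 17.6, np.int32(1335))
   sc (array([0.4664, 0.0038]), array([468.7,   4.5]), array([153.3,  63.3]), 17.7, np.int32(1232))
leaf_book (array([0.4613, 0.1647]), array([461.2, 164.8]), array([60.3, 50.6]), 14.0, np.int32(448))
   sc (array([0.4663, 0.1643]), array([465.8, 164.5]), array([56.7, 47.1]), 13.8, np.int32(300))
white_disc (array([0.6371, 0.0686]), array([637.3,  68.6]), array([69.5, 68.6]), 2.6, np.int32(569))
   sc (array([0.6414, 0.0687]), array([639.8,  69. ]), array([70.3, 69.5]), 7.2, np.int32(771))
jar (array([ 0.4661, -0.1629]), array([ 466.5, -163.1]), 22.4, 261) (array([ 0.4727, -0.1609]), array([ 470.8, -161.1]), 25.1, 246) body (array([ 0.4803, -0.1595]), array([ 472. , -160.7]), 26.3, 554)
bottle (array([ 0.4398, -0.3119]), array([ 440.2, -311.7]), 10.3, 52) (array([ 0.4452, -0.3105]), array([ 443.4, -310. ]), 11.2, 55) body (array([ 0.4474, -0.3037]), array([ 446.6, -308.2]), 20.2, 219)
red (array([0.4383, 0.3183]), array([438.2, 318.5]), 18.3, 172) (array([0.4443, 0.3197]), array([441.6, 320.6]), 20.7, 180) body (array([0.449 , 0.3185]), array([443.8, 322.3]), 22.0, 339)
strip 1850 ((620.29638671875, 157.08795166015625), (86.79962921142578, 264.6143798828125), 10.084842681884766)
strip 459 ((662.1163940429688, 163.2282257080078), (16.48898696899414, 263.48529052734375), 10.373160362243652)
```

View pics/crop1.png

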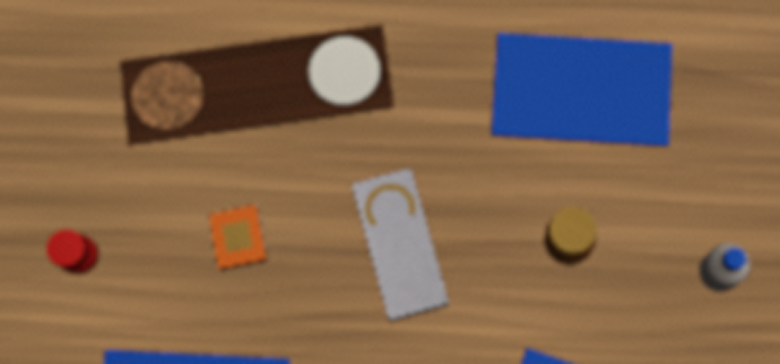

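The crop confirms the far blue pad at crop (583,90), the panel with its halo at crop (390,200), the strip with cork left and white disc right. I'll start with the panel, at (0.460, 0.004) with its axis at 17.6°.

Create go.py:
```python
import sys
from h import *
s=arm.get_state(); q=s['ee_rot']; psi=2*np.arctan2(q[1],q[0]); p=s['eef_pos']
print('t %.1f p %s psi %.2f tilt %.3f w %.4f F %s j6 %.2f'%(s['time'],np.round(p,4),np.degrees(psi)%360,np.hypot(q[2],q[3]),s['gripper_width'],np.round(s['contact_force'],1),s['joint_pos'][5]))
a=list(map(float,sys.argv[1:]))
if a:
    d=np.array(a[:3])-p; c,n=np.cos(psi),np.sin(psi)
    print('dx %.4f dy %.4f dz %.4f dist %.3f'%(d[0]*c+d[1]*n,d[0]*n-d[1]*c,-d[2],np.hypot(d[0],d[1])))
    if len(a)>3: t=(np.radians(a[3])-psi+np.pi)%(2*np.pi)-np.pi; print('turn %.4f (dpsi %.1f)'%(-t,np.degrees(t)))
```

```text
(no output)
```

>>> play_rows --deltas '[0.0854,-0.0373,-0.029,0,0,0.0854,-0.0373,-0.029,0,0,0.0854,-0.0373,-0.029,0,0,0.0854,-0.0373,-0.029,0,0,0.0854,-0.0373,-0.029,0,0,0.0854,-0.0373,-0.029,0,0,0.0854,-0.0373,-0.029,0,0,0.0854,-0.0373,-0.029,0,0,0.0854,-0.0373,-0.029,0,0,0.0854,-0.0373,-0.029,0,0,0.0854,-0.0373,-0.029,0,0]'

```text
time: 2.3
eef_pos: [0.4597, 0.0023, 0.2097]
ee_rot: [0.226, 0.974, 0.0, 0.0]
contact_force: [1.1, 0.8, 0.3]
gripper_width: 0.0853
grasp_force: 0.0
```

>>> play_rows --deltas '[0.0854,0,0,0.02,-0.127,0.0854,0,0,0.02,-0.127,0.0854,0,0,0.02,-0.127,0.0854,0,0,0.02,-0.127,0.0854,0,0,0.02,-0.127,0.0854,0,0,0.02,-0.128,0.0854,0,0,0,0,0.0854,0,0,0,0]'

```text
time: 3.1
eef_pos: [0.459, 0.0044, 0.0897]
ee_rot: [-0.151, 0.989, 0.0, -0.0]
contact_force: [1.3, 0.0, -0.1]
gripper_width: 0.0855
grasp_force: 0.0
```

```bash
python3 go.py 0.460 0.0043 0.004 197.6
```

```text
t 3.1 p [0.459  0.0044 0.0897] psi 197.38 tilt 0.000 w 0.0855 F [ 1.3  0.  -0.1] j6 -0.45
dx -0.0009 dy -0.0003 dz 0.0857 dist 0.001
turn -0.0038 (dpsi 0.2)
```

>>> play_rows --deltas '[0.0854,-0.0009,0,0.03,0,0.0854,0,0,0.03,0,0.0854,0,0,0.022,0,0.0854,0,0,0.008,0,0.0854,0,0,0,0]'

```text
time: 3.6
eef_pos: [0.46, 0.0046, -0.0004]
ee_rot: [-0.152, 0.988, 0.0, -0.0]
contact_force: [-0.2, -0.9, -0.5]
gripper_width: 0.0854
grasp_force: 0.0
```

>>> play_rows --deltas '[0.055,0,0,0,0,0.05,0,0,0,0,0.05,0,0,0,0,0.05,0,0,0,0,0.05,0,0,0,0,0.05,0,0,0,0]' --grip_force 40

```text
time: 4.2
eef_pos: [0.46, 0.0046, -0.0005]
ee_rot: [-0.153, 0.988, -0.0, 0.0]
contact_force: [-0.7, 0.1, 0.2]
gripper_width: 0.0499
grasp_force: 0.0
```

Run:
```python
from h import *
c=cap('scene'); f=np.ascontiguousarray(c['frame'][180:300,280:440,::-1]); cv2.imwrite('pics/p1.png',cv2.resize(f,(800,600),interpolation=cv2.INTER_CUBIC))
```

```text
(no output)
```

View pics/p1.png

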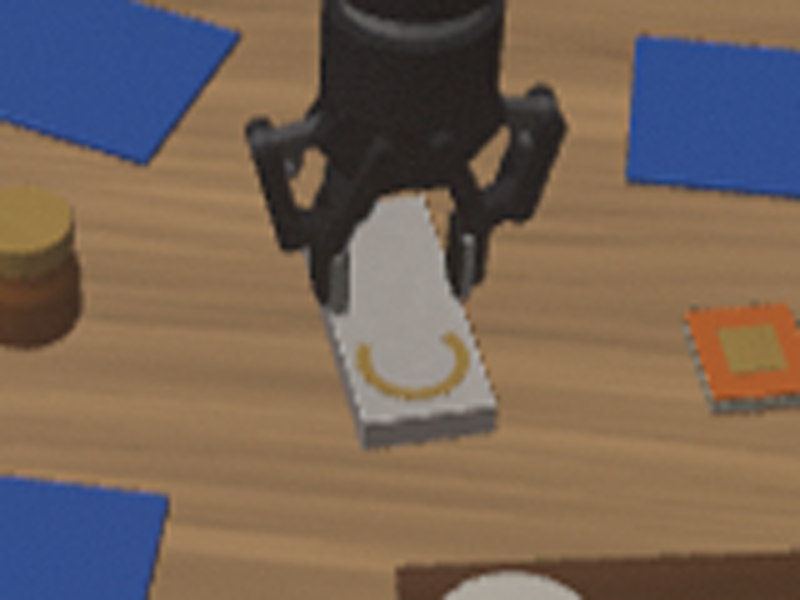

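The fingers closed just above the panel's top face at crop (400,290). I'll open and go lower in steps, watching the force.

>>> play_rows --deltas '[0.0854,0,0,0,0,0.0854,0,0,0,0,0.0854,0,0,0,0,0.0854,0,0,0,0,0.0854,0,0,0.005,0,0.0854,0,0,0.003,0,0.0854,0,0,0,0]'

```text
time: 4.95
eef_pos: [0.4595, 0.0047, -0.0092]
ee_rot: [-0.153, 0.988, 0.0, -0.0]
contact_force: [0.4, 0.1, 0.4]
gripper_width: 0.0854
grasp_force: 0.0
```

>>> play_rows --deltas '[0.07,0,0,0,0,0.06,0,0,0,0,0.05,0,0,0,0,0.05,0,0,0,0,0.05,0,0,0,0]'

```text
time: 5.45
eef_pos: [0.4619, 0.0046, -0.007]
ee_rot: [-0.153, 0.988, -0.0, 0.002]
contact_force: [-1.6, 0.8, 20.3]
gripper_width: 0.0502
grasp_force: 10.0
```

```bash
python3 go.py
```

```text
t 5.5 p [ 0.4619  0.0046 -0.007 ] psi 197.61 tilt 0.002 w 0.0502 F [-1.6  0.8 20.3] j6 -0.46
```

Run:
```python
from h import *
c=cap('scene'); W=cloud(c); f=np.ascontiguousarray(c['frame'][180:300,280:440,::-1]); cv2.imwrite('pics/p2.png',cv2.resize(f,(800,600),interpolation=cv2.INTER_CUBIC))
for v in range(226,250,2): print(v,[tuple(np.round(W[v,u]*1000).astype(int)) for u in (342,346,350,366,370,374,378)])
```

```text
226 [(np.int64(479), np.int64(-32), np.int64(73)), (np.int64(483), np.int64(-23), np.int64(78)), (np.int64(487), np.int64(-14), np.int64(83)), (np.int64(414), np.int64(18), np.int64(20)), (np.int64(453), np.int64(28), np.int64(57)), (np.int64(464), np.int64(37), np.int64(68)), (np.int64(456), np.int64(45), np.int64(62))]
228 [(np.int64(480), np.int64(-32), np.int64(68)), (np.int64(482), np.int64(-23), np.int64(71)), (np.int64(483), np.int64(-14), np.int64(74)), (np.int64(420), np.int64(19), np.int64(19)), (np.int64(451), np.int64(28), np.int64(49)), (np.int64(462), np.int64(37), np.int64(60)), (np.int64(398), np.int64(46), np.int64(3))]
230 [(np.int64(477), np.int64(-32), np.int64(60)), (np.int64(485), np.int64(-23), np.int64(69)), (np.int64(430), np.int64(-17), np.int64(18)), (np.int64(424), np.int64(19), np.int64(17)), (np.int64(450), np.int64(28), np.int64(42)), (np.int64(462), np.int64(37), np.int64(54)), (np.int64(401), np.int64(46), np.int64(-1))]
232 [(np.int64(480), np.int64(-32), np.int64(57)), (np.int64(483), np.int64(-23), np.int64(61)), (np.int64(435), np.int64(-17), np.i
[... 2064 characters left out ...]
np.int64(0)), (np.int64(448), np.int64(49), np.int64(-1))]
246 [(np.int64(466), np.int64(-32), np.int64(0)), (np.int64(479), np.int64(-22), np.int64(14)), (np.int64(482), np.int64(-13), np.int64(18)), (np.int64(475), np.int64(23), np.int64(15)), (np.int64(477), np.int64(32), np.int64(18)), (np.int64(473), np.int64(40), np.int64(16)), (np.int64(457), np.int64(49), np.int64(1))]
248 [(np.int64(468), np.int64(-31), np.int64(-4)), (np.int64(477), np.int64(-22), np.int64(5)), (np.int64(488), np.int64(-12), np.int64(18)), (np.int64(484), np.int64(23), np.int64(18)), (np.int64(482), np.int64(32), np.int64(17)), (np.int64(479), np.int64(41), np.int64(15)), (np.int64(466), np.int64(50), np.int64(4))]
```

View pics/p2.png

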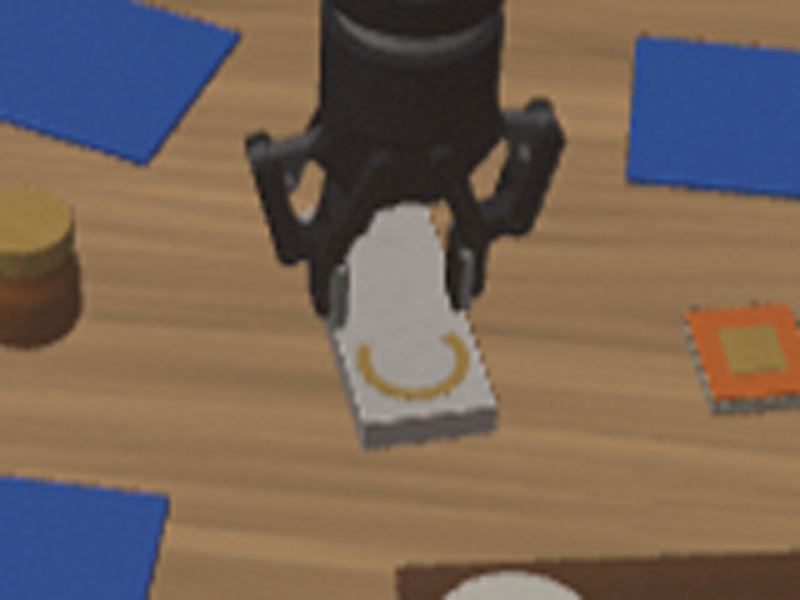

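The fingers still ride on top of the panel, with tips about 25 mm behind the nominal TCP at this opening. I'll open and go lower.

>>> play_rows --deltas '[0.0854,0,0,-0.004,0,0.0854,0,0,0,0,0.0854,0,0,0,0,0.0854,0,0,0,0,0.0854,0,0,0.006,0,0.0854,0,0,0.004,0,0.0854,0,0,0.004,0,0.0854,0,0,0,0]'

```text
time: 6.3
eef_pos: [0.4593, 0.0047, -0.0193]
ee_rot: [-0.153, 0.988, 0.0, -0.001]
contact_force: [-0.7, -0.8, 0.1]
gripper_width: 0.0855
grasp_force: 0.0
```

```bash
python3 go.py
```

```text
t 6.3 p [ 0.4593  0.0047 -0.0193] psi 197.60 tilt 0.001 w 0.0855 F [-0.7 -0.8  0.1] j6 -0.46
```

>>> play_rows --deltas '[0.07,0,0,0,0,0.06,0,0,0,0,0.05,0,0,0,0,0.05,0,0,0,0,0.05,0,0,0,0]'

```text
time: 6.8
eef_pos: [0.46, 0.0046, -0.0182]
ee_rot: [-0.153, 0.988, -0.0, 0.0]
contact_force: [-1.3, 0.5, 7.1]
gripper_width: 0.0588
grasp_force: 42.8
```

>>> play_rows --deltas '[0.045,0,0,0,0,0.045,0,0,-0.02,0,0.045,0,0,-0.04,0,0.045,0,0,-0.04,0,0.045,0,0,-0.02,0,0.045,0,0,0,0]' --grip_force 60

```text
time: 7.4
eef_pos: [0.4622, 0.0044, 0.1042]
ee_rot: [-0.153, 0.988, -0.001, 0.003]
contact_force: [0.2, 0.4, -1.3]
gripper_width: 0.0582
grasp_force: 66.4
```

```bash
python3 go.py 0.6267 -0.173 0.10 268
python3 - <<'E'
from h import *
c=cap('scene'); f=np.ascontiguousarray(c['frame'][130:310,220:460,::-1]); cv2.imwrite('pics/p3.png',cv2.resize(f,(800,600),interpolation=cv2.INTER_CUBIC))
W=cloud(c)
m=(np.abs(W[...,0]-.46)<.1)&(np.abs(W[...,1])<.08)&(W[...,2]>.02)
f=c['frame'].astype(int); w=m&(f.min(-1)>110)
print(w.sum(),np.percentile(W[w][:,2],[5,50,95]))
E
```

```text
t 7.4 p [0.4622 0.0044 0.1042] psi 197.61 tilt 0.003 w 0.0582 F [ 0.2  0.4 -1.3] j6 -0.46
dx -0.1032 dy -0.2188 dz 0.0042 dist 0.242
turn -1.2286 (dpsi 70.4)
925 [0.13708183 0.13975232 0.14230811]
```

View pics/p3.png

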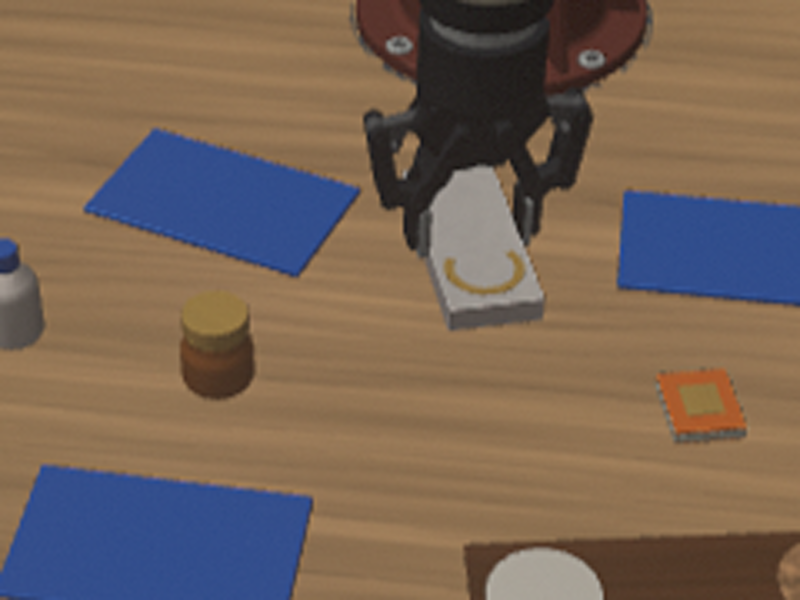

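The panel is lifted level in the gripper, its underside 18 mm above the TCP height. Next I carry it to the pad.

>>> play_rows --deltas '[0.045,-0.0172,-0.0365,0,0,0.045,-0.0172,-0.0365,0,0,0.045,-0.0172,-0.0365,0,0,0.045,-0.0172,-0.0365,0,0,0.045,-0.0172,-0.0365,0,0,0.045,-0.0172,-0.0365,0,0,0.045,0,0,0,0]'

```text
time: 8.15
eef_pos: [0.6265, -0.1766, 0.0986]
ee_rot: [-0.152, 0.988, -0.0, -0.0]
contact_force: [0.8, 0.3, -0.8]
gripper_width: 0.0582
grasp_force: 66.3
```

>>> play_rows --deltas '[0.045,0,0,0,-0.12,0.045,0,0,0,-0.12,0.045,0,0,0,-0.12,0.045,0,0,0.01,-0.12,0.045,0,0,0.01,-0.12,0.045,0,0,0.01,-0.12,0.045,0,0,0.01,-0.12,0.045,0,0,0.01,-0.12,0.045,0,0,0.01,-0.12,0.045,0,0,0.01,-0.12,0.045,0,0,0,-0.029,0.045,0,0,0,0]'

```text
time: 9.35
eef_pos: [0.6236, -0.1724, 0.0303]
ee_rot: [-0.694, 0.72, 0.001, -0.0]
contact_force: [0.2, -0.0, -1.5]
gripper_width: 0.0581
grasp_force: 66.3
```

```bash
python3 go.py 0.6267 -0.173 -0.012 268
```

```text
t 9.3 p [ 0.6236 -0.1724  0.0303] psi 267.92 tilt 0.001 w 0.0581 F [ 0.2 -0.  -1.5] j6 -1.92
dx 0.0005 dy -0.0031 dz 0.0423 dist 0.003
turn -0.0014 (dpsi 0.1)
```

>>> play_rows --deltas '[0.045,0.0005,-0.003,0.02,0,0.045,0,0,0.015,0,0.045,0,0,0.006,0,0.045,0,0,0,0]'

```text
time: 9.75
eef_pos: [0.6267, -0.1732, -0.0105]
ee_rot: [-0.694, 0.72, 0.001, -0.0]
contact_force: [-0.2, -0.4, -1.5]
gripper_width: 0.0583
grasp_force: 66.3
```

```bash
python3 go.py 0.6267 -0.173 -0.012 268
python3 - <<'E'
from meas import *
c=cap('top'); B['panel']=(.026,)+B['panel'][1:]
print(rect(c,'panel',(353,184)))
hsv=cv2.cvtColor(np.ascontiguousarray(c['frame']),cv2.COLOR_RGB2HSV); save(c,'p4')
E
```

```text
t 9.8 p [ 0.6267 -0.1732 -0.0105] psi 267.97 tilt 0.001 w 0.0583 F [-0.2 -0.4 -1.5] j6 -1.92
dx -0.0002 dy 0.0000 dz 0.0015 dist 0.000
turn -0.0006 (dpsi 0.0)
(array([ 0.6105, -0.2589]), array([ 610.6, -254.8]), array([13. , 62.2]), 179.8, np.int32(38))
```

Not yet touching, so I lower 2 mm, release and rise.

>>> play_rows --deltas '[0.045,0,0,0.002,0,0.065,0,0,0,0,0.0854,0,0,0,0,0.0854,0,0,0,0,0.0854,0,0,0,0,0.0854,0,0,-0.02,0,0.0854,0,0,-0.04,0,0.0854,0,0,-0.05,0,0.0854,0,0,-0.05,0,0.0854,0,0,0,0]'

```text
time: 10.8
eef_pos: [0.6315, -0.175, 0.1563]
ee_rot: [-0.695, 0.719, -0.005, 0.002]
contact_force: [0.7, 0.4, 0.5]
gripper_width: 0.0851
grasp_force: 0.0
```

```bash
python3 go.py 0.4635 0.1647 0.15 194
python3 - <<'E'
from meas import *
B['panel']=(.024,)+B['panel'][1:]
print(rect(cap('scene'),'panel',(266,290)))
E
```

```text
t 10.8 p [ 0.6315 -0.175   0.1563] psi 268.02 tilt 0.006 w 0.0851 F [0.7 0.4 0.5] j6 -1.92
dx -0.3337 dy 0.1796 dz 0.0063 dist 0.379
turn 1.2919 (dpsi -74.0)
(array([ 0.6267, -0.1748]), array([ 630.3, -178.5]), array([155.5,  81.8]), 88.1, np.int32(1845))
```

>>> play_rows --deltas '[0.0854,-0.0417,0.0225,0,0,0.0854,-0.0417,0.0225,0,0,0.0854,-0.0417,0.0225,0,0,0.0854,-0.0417,0.0225,0,0,0.0854,-0.0417,0.0225,0,0,0.0854,-0.0417,0.0225,0,0,0.0854,-0.0417,0.0225,0,0,0.0854,-0.0417,0.0225,0,0,0.0854,0,0,0,0]'

```text
time: 11.75
eef_pos: [0.4555, 0.1701, 0.1476]
ee_rot: [-0.697, 0.717, 0.001, -0.001]
contact_force: [-0.6, -0.4, -0.1]
gripper_width: 0.0852
grasp_force: 0.0
```

>>> play_rows --deltas '[0.0854,0,0,0.01,0.129,0.0854,0,0,0.01,0.129,0.0854,0,0,0.01,0.129,0.0854,0,0,0.01,0.129,0.0854,0,0,0.01,0.129,0.0854,0,0,0.01,0.129,0.0854,0,0,0.01,0.129,0.0854,0,0,0.01,0.129,0.0854,0,0,0.01,0.129,0.0854,0,0,0.01,0.129,0.0854,0,0,0,0]'

```text
time: 12.85
eef_pos: [0.4577, 0.1654, 0.0467]
ee_rot: [-0.122, 0.993, -0.0, -0.002]
contact_force: [-0.1, -0.4, -0.9]
gripper_width: 0.0857
grasp_force: 0.0
```

```bash
python3 go.py 0.4635 0.1647 -0.019 194;  python3 - <<'E'
from meas import *
B['panel']=(.024,)+B['panel'][1:]
c=cap('top');save(c,'p5')
print(rect(c,'panel',(353,180)),rect(c,'pad',(353,184)))
E
```

```text
t 12.8 p [0.4577 0.1654 0.0467] psi 193.98 tilt 0.002 w 0.0857 F [-0.1 -0.4 -0.9] j6 -0.05
dx -0.0055 dy -0.0021 dz 0.0657 dist 0.006
turn -0.0004 (dpsi 0.0)
(array([ 0.6259, -0.1743]), array([ 626.2, -174.3]), array([140.2,  60.8]), 87.9, np.int32(1201)) (array([ 0.6172, -0.171 ]), array([ 624.6, -173.3]), array([176.9, 106.8]), 87.9, np.int32(1292))
```

View pics/p5.png

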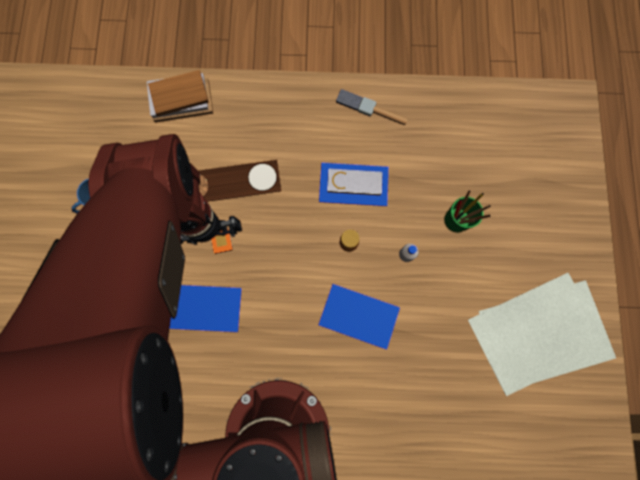

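The panel lies on the pad at (354,182), halo to the left, within 2 mm of centre and square to it. Descending on the book at (222,243).

>>> play_rows --deltas '[0.0854,-0.0037,-0.0016,0.03,0,0.0854,0,0,0.02,0,0.0854,0,0,0.01,0,0.0854,0,0,0.006,0,0.0854,0,0,0,0]'

```text
time: 13.4
eef_pos: [0.463, 0.1654, -0.0177]
ee_rot: [-0.123, 0.992, -0.0, -0.0]
contact_force: [0.2, -0.2, 1.0]
gripper_width: 0.0851
grasp_force: 0.0
```

>>> play_rows --deltas '[0.06,0,0,0,0,0.05,0,0,0,0,0.04,0,0,0,0,0.035,0,0,0,0,0.035,0,0,0,0,0.035,0,0,0,0]' --grip_force 40

```text
time: 14.0
eef_pos: [0.4638, 0.1657, -0.0166]
ee_rot: [-0.123, 0.992, 0.0, 0.001]
contact_force: [-2.7, 0.2, 8.2]
gripper_width: 0.0463
grasp_force: 39.7
```

>>> play_rows --deltas '[0.035,0,0,-0.02,0,0.035,0,0,-0.04,0,0.035,0,0,-0.04,0,0.035,0,0,-0.03,0,0.035,0,0,0,0]'

```text
time: 14.5
eef_pos: [0.4661, 0.1661, 0.1167]
ee_rot: [-0.123, 0.992, 0.0, 0.004]
contact_force: [0.6, -1.1, -0.6]
gripper_width: 0.046
grasp_force: 41.8
```

```bash
python3 go.py 0.625 -0.2093 0.11 268
python3 - <<'E'
from meas import *
c=cap('scene'); W=cloud(c); hsv=cv2.cvtColor(np.ascontiguousarray(c['frame']),cv2.COLOR_RGB2HSV)
m=(cv2.inRange(hsv,(5,150,120),(24,255,255))>0)&(np.hypot(W[...,0]-.463,W[...,1]-.165)<.08)
print(m.sum(),np.percentile(W[m][:,2],[5,50,95]),W[m].mean(0))
E
```

```text
t 14.5 p [0.4661 0.1661 0.1167] psi 194.12 tilt 0.004 w 0.0460 F [ 0.6 -1.1 -0.6] j6 -0.05
dx -0.0625 dy -0.4028 dz 0.0067 dist 0.408
turn -1.2894 (dpsi 73.9)
249 [0.14227707 0.14467421 0.14778102] [0.47122825 0.16970567 0.14472301]
```

Held, its underside about 16 mm above the TCP height. I carry it over.

>>> play_rows --deltas '[0.035,-0.007,-0.0448,0,0,0.035,-0.007,-0.0448,0,0,0.035,-0.007,-0.0448,0,0,0.035,-0.007,-0.0448,0,0,0.035,-0.007,-0.0448,0,0,0.035,-0.007,-0.0448,0,0,0.035,-0.007,-0.0448,0,0,0.035,-0.007,-0.0448,0,0,0.035,-0.007,-0.0448,0,0,0.035,0,0,0,0]'

```text
time: 15.55
eef_pos: [0.6233, -0.2154, 0.1103]
ee_rot: [-0.121, 0.993, -0.001, -0.0]
contact_force: [-0.6, -0.5, -0.2]
gripper_width: 0.0462
grasp_force: 41.8
```

>>> play_rows --deltas '[0.035,0,0,0,-0.129,0.035,0,0,0,-0.129,0.035,0,0,0,-0.129,0.035,0,0,0,-0.129,0.035,0,0,0.01,-0.129,0.035,0,0,0.01,-0.129,0.035,0,0,0.01,-0.129,0.035,0,0,0.01,-0.129,0.035,0,0,0.01,-0.129,0.035,0,0,0.01,-0.128,0.035,0,0,0,0]'

```text
time: 16.65
eef_pos: [0.6206, -0.209, 0.0497]
ee_rot: [-0.695, 0.719, 0.002, -0.001]
contact_force: [0.2, 0.1, -0.5]
gripper_width: 0.0463
grasp_force: 41.8
```

```bash
python3 go.py 0.6255 -0.2093 0.010 268
```

```text
t 16.6 p [ 0.6206 -0.209   0.0497] psi 268.09 tilt 0.002 w 0.0463 F [ 0.2  0.1 -0.5] j6 -1.97
dx 0.0002 dy -0.0049 dz 0.0397 dist 0.005
turn 0.0015 (dpsi -0.1)
```

>>> play_rows --deltas '[0.035,0,-0.0049,0.02,0,0.035,0,0,0.015,0,0.035,0,0,0.004,0,0.035,0,0,0.002,0,0.035,0,0,0,0]'

```text
time: 17.15
eef_pos: [0.6275, -0.2104, 0.0117]
ee_rot: [-0.694, 0.72, -0.0, 0.0]
contact_force: [0.3, -0.2, 0.8]
gripper_width: 0.0465
grasp_force: 41.8
```

```bash
python3 go.py 0.6255 -0.2093 0.007 268
```

```text
t 17.1 p [ 0.6275 -0.2104  0.0117] psi 267.89 tilt 0.000 w 0.0465 F [ 0.3 -0.2  0.8] j6 -1.97
dx -0.0010 dy 0.0020 dz 0.0047 dist 0.002
turn -0.0019 (dpsi 0.1)
```

>>> play_rows --deltas '[0.035,0,0.002,0.002,0,0.035,0,0,0.001,0,0.035,0,0,0,0]'

```text
time: 17.45
eef_pos: [0.6254, -0.2104, 0.0087]
ee_rot: [-0.694, 0.72, -0.0, 0.0]
contact_force: [-0.1, 0.5, -0.1]
gripper_width: 0.0462
grasp_force: 41.8
```

>>> play_rows --deltas '[0.035,0,0,0.001,0,0.035,0,0,0,0,0.055,0,0,0,0,0.07,0,0,0,0,0.07,0,0,0,0,0.07,0,0,-0.02,0,0.07,0,0,-0.04,0,0.0854,0,0,-0.05,0,0.0854,0,0,-0.03,0,0.0854,0,0,0,0]'

```text
time: 18.45
eef_pos: [0.6282, -0.2116, 0.1528]
ee_rot: [-0.694, 0.72, -0.004, 0.002]
contact_force: [1.5, -0.2, -0.1]
gripper_width: 0.0853
grasp_force: 0.0
```

```bash
python3 go.py 0.4665 -0.163 0.15 268;python3 - <<'E'
from meas import *
c=cap('scene'); f=np.ascontiguousarray(c['frame'][180:330,180:380,::-1]); cv2.imwrite('pics/p6.png',cv2.resize(f,(800,600),interpolation=cv2.INTER_CUBIC))
E
```

```text
t 18.4 p [ 0.6282 -0.2116  0.1528] psi 267.96 tilt 0.004 w 0.0853 F [ 1.5 -0.2 -0.1] j6 -1.97
dx -0.0428 dy 0.1633 dz 0.0028 dist 0.169
turn -0.0007 (dpsi 0.0)
```

View pics/p6.png

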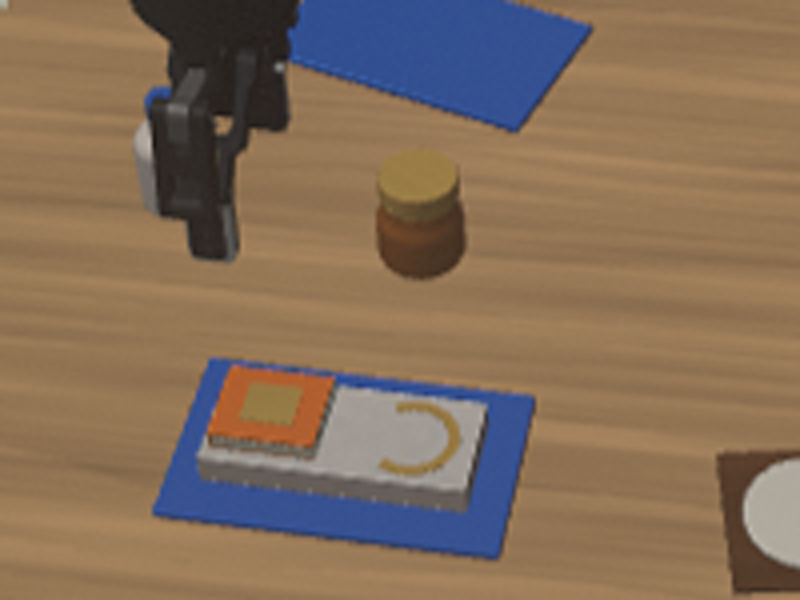

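The book lies square on the bare half at crop (270,410), halo uncovered. Next the jar at crop (420,215).

>>> play_rows --deltas '[0.0854,-0.0107,0.0408,0,0,0.0854,-0.0107,0.0408,0,0,0.0854,-0.0107,0.0408,0,0,0.0854,-0.0107,0.0408,0,0,0.0854,0,0,0,0,0.0854,0,0,0,0]'

```text
time: 19.1
eef_pos: [0.463, -0.1614, 0.1468]
ee_rot: [-0.694, 0.72, 0.0, -0.0]
contact_force: [-0.2, -0.7, -0.8]
gripper_width: 0.0854
grasp_force: 0.0
```

```bash
python3 go.py 0.4665 -0.163 -0.006 268;  python3 - <<'E'
from meas import *
c=cap('top')
B['panel']=(.024,)+B['panel'][1:];B['leaf_book']=(.036,)+B['leaf_book'][1:]
print(rect(c,'leaf_book',(372,180)),rect(c,'panel',(353,180)))
f=np.ascontiguousarray(c['frame'][130:250,290:450,::-1]); cv2.imwrite('pics/p7.png',cv2.resize(f,(800,600),interpolation=cv2.INTER_CUBIC))
E
```

```text
t 19.1 p [ 0.463  -0.1614  0.1468] psi 267.94 tilt 0.000 w 0.0854 F [-0.2 -0.7 -0.8] j6 -2.02
dx 0.0015 dy -0.0035 dz 0.1528 dist 0.004
turn -0.0010 (dpsi 0.1)
(array([0.8597, 0.3014]), array([860.6, 301.4]), array([ 88.2, 137.7]), 108.8, np.int32(1538)) (array([ 0.8625, -0.1547]), array([ 861.4, -156.1]), array([60.4, 33.5]), 69.4, np.int32(241))
```

>>> play_rows --deltas '[0.0854,0.0015,-0.0035,0.03,0,0.0854,0,0,0.04,0,0.0854,0,0,0.04,0,0.0854,0,0,0.03,0,0.0854,0,0,0.011,0,0.0854,0,0,0,0,0.06,0,0,0,0,0.045,0,0,0,0,0.04,0,0,0,0,0.04,0,0,0,0,0.04,0,0,0,0]' --grip_force 40

```text
time: 20.25
eef_pos: [0.4686, -0.164, -0.0018]
ee_rot: [-0.694, 0.72, -0.002, 0.001]
contact_force: [-1.0, 1.4, 9.1]
gripper_width: 0.0477
grasp_force: 39.6
```

```bash
python3 go.py 0.605 0.2457 0.13 268
```

```text
t 20.2 p [ 0.4686 -0.164  -0.0018] psi 267.97 tilt 0.002 w 0.0477 F [-1.   1.4  9.1] j6 -2.02
dx -0.4143 dy -0.1217 dz -0.1318 dist 0.432
turn -0.0006 (dpsi 0.0)
```

>>> play_rows --deltas '[0.04,0,0,-0.02,0,0.04,0,0,-0.04,0,0.04,0,0,-0.04,0,0.04,0,0,-0.03,0,0.04,0,0,0,0]'

```text
time: 20.75
eef_pos: [0.4701, -0.1648, 0.1312]
ee_rot: [-0.694, 0.72, -0.004, 0.001]
contact_force: [-0.1, -0.2, -1.8]
gripper_width: 0.0474
grasp_force: 42.5
```

>>> play_rows --deltas '[0.04,-0.0345,-0.0102,0,0,0.04,-0.0345,-0.0102,0,0,0.04,-0.0345,-0.0102,0,0,0.04,-0.0345,-0.0102,0,0,0.04,-0.0345,-0.0102,0,0,0.04,-0.0345,-0.0102,0,0,0.04,-0.0345,-0.0102,0,0,0.04,-0.0345,-0.0102,0,0,0.04,-0.0345,-0.0102,0,0,0.04,-0.0345,-0.0102,0,0,0.04,-0.0345,-0.0102,0,0,0.04,-0.0345,-0.0102,0,0]'

```text
time: 21.95
eef_pos: [0.6042, 0.2474, 0.1258]
ee_rot: [-0.694, 0.72, 0.0, -0.0]
contact_force: [0.1, -0.7, -2.2]
gripper_width: 0.0474
grasp_force: 42.5
```

```bash
python3 go.py 0.605 0.2457 0.007 268
python3 - <<'E'
from meas import *
c=cap('top')
B['panel']=(.024,)+B['panel'][1:];B['leaf_book']=(.036,)+B['leaf_book'][1:]
print(rect(c,'leaf_book',(372,180)),rect(c,'panel',(353,180)))
save(c,'p8')
E
```

```text
t 21.9 p [0.6042 0.2474 0.1258] psi 267.96 tilt 0.000 w 0.0474 F [ 0.1 -0.7 -2.2] j6 -1.26
dx 0.0017 dy -0.0008 dz 0.1188 dist 0.002
turn -0.0007 (dpsi 0.0)
(array([ 0.6229, -0.2116]), array([ 623.3, -211.3]), array([51.9, 46.1]), 87.9, np.int32(350)) (array([ 0.6253, -0.155 ]), array([ 626.1, -174.3]), array([139.7,  60.7]), 88.4, np.int32(797))
```

View pics/p8.png

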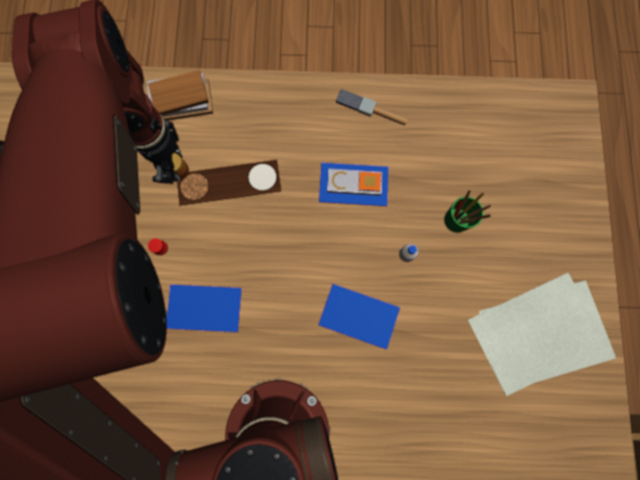

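The book sits about 37 mm along and 2–3 mm across on the panel, seen at (371,181), well inside tolerance. Lowering the jar onto the cork at (193,187).

>>> play_rows --deltas '[0.04,0.0017,-0.0008,0.04,0,0.04,0,0,0.04,0,0.04,0,0,0.02,0,0.04,0,0,0.01,0,0.04,0,0,0.006,0,0.04,0,0,0,0]'

```text
time: 22.6
eef_pos: [0.6052, 0.2442, 0.0104]
ee_rot: [-0.694, 0.72, -0.0, 0.0]
contact_force: [-1.0, 0.5, -2.3]
gripper_width: 0.0472
grasp_force: 42.5
```

```bash
python3 go.py 0.605 0.2457 0.006 268
```

```text
t 22.6 p [0.6052 0.2442 0.0104] psi 267.95 tilt 0.000 w 0.0472 F [-1.   0.5 -2.3] j6 -1.26
dx -0.0015 dy 0.0003 dz 0.0044 dist 0.001
turn -0.0008 (dpsi 0.0)
```

>>> play_rows --deltas '[0.04,-0.0015,0,0.003,0,0.04,0,0,0.001,0,0.04,0,0,0,0,0.04,0,0,0,0]'

```text
time: 23.0
eef_pos: [0.6054, 0.2459, 0.0069]
ee_rot: [-0.694, 0.72, -0.0, 0.0]
contact_force: [-0.8, 0.4, -1.2]
gripper_width: 0.0474
grasp_force: 42.5
```

>>> play_rows --deltas '[0.04,0,0,0.001,0,0.04,0,0,0,0,0.06,0,0,0,0,0.0854,0,0,0,0,0.0854,0,0,0,0,0.0854,0,0,-0.02,0,0.0854,0,0,-0.04,0,0.0854,0,0,-0.05,0,0.0854,0,0,-0.04,0,0.0854,0,0,0,0]'

```text
time: 24.0
eef_pos: [0.6086, 0.2468, 0.1619]
ee_rot: [-0.694, 0.72, -0.002, 0.004]
contact_force: [0.7, 0.4, -0.8]
gripper_width: 0.0854
grasp_force: 0.0
```

```bash
python3 go.py 0.4383 0.3185 0.15 268
```

```text
t 24.0 p [0.6086 0.2468 0.1619] psi 267.96 tilt 0.005 w 0.0854 F [ 0.7  0.4 -0.8] j6 -1.26
dx -0.0656 dy 0.1727 dz 0.0119 dist 0.185
turn -0.0006 (dpsi 0.0)
```

>>> play_rows --deltas '[0.0854,-0.0164,0.0432,0,0,0.0854,-0.0164,0.0432,0,0,0.0854,-0.0164,0.0432,0,0,0.0854,-0.0164,0.0432,0,0,0.0854,0,0,0,0,0.0854,0,0,0,0]'

```text
time: 24.6
eef_pos: [0.434, 0.3179, 0.1553]
ee_rot: [-0.695, 0.719, -0.0, 0.0]
contact_force: [0.5, 0.8, -0.3]
gripper_width: 0.0855
grasp_force: 0.0
```

```bash
python3 go.py 0.4383 0.3185 -0.016 268;python3 - <<'E'
from meas import *
s=cap('scene'); print(top(s,(.605,.246),.062,.074))
f=np.ascontiguousarray(s['frame'][180:360,360:600,::-1]); cv2.imwrite('pics/p9.png',cv2.resize(f,(800,600),interpolation=cv2.INTER_CUBIC))
E
```

```text
t 24.6 p [0.434  0.3179 0.1553] psi 268.06 tilt 0.000 w 0.0855 F [ 0.5  0.8 -0.3] j6 -1.04
dx -0.0007 dy -0.0043 dz 0.1713 dist 0.004
turn 0.0011 (dpsi -0.1)
(array([0.6087, 0.2473]), array([607.6, 247.7]), 23.3, 331)
```

View pics/p9.png

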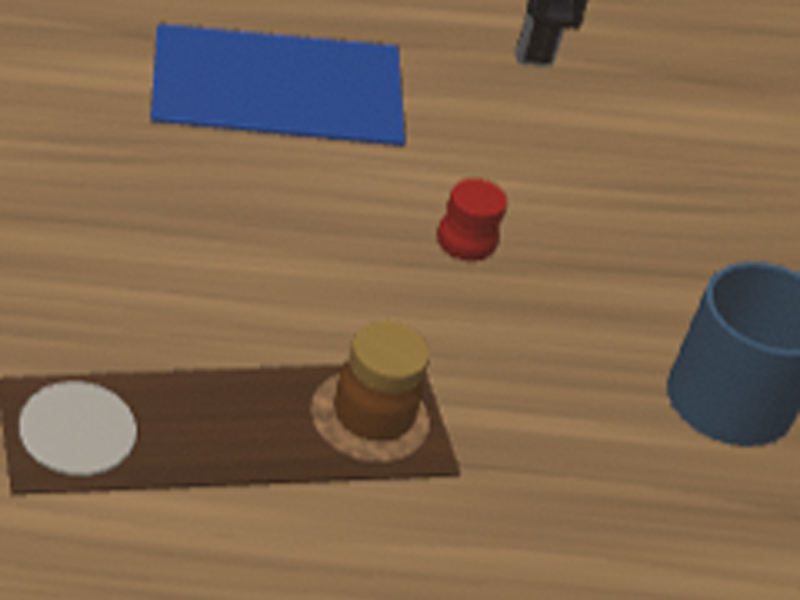

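The jar stands upright at the cork's centre, crop (377,410). Next the red pot at crop (472,220).

>>> play_rows --deltas '[0.0854,-0.0007,-0.0043,0.03,0,0.0854,0,0,0.04,0,0.0854,0,0,0.04,0,0.0854,0,0,0.04,0,0.0854,0,0,0.02,0,0.0854,0,0,0,0,0.0854,0,0,0,0,0.05,0,0,0,0,0.035,0,0,0,0,0.03,0,0,0,0,0.03,0,0,0,0,0.03,0,0,0,0]' --grip_force 30

```text
time: 25.85
eef_pos: [0.4397, 0.3184, -0.0135]
ee_rot: [-0.694, 0.72, -0.0, 0.001]
contact_force: [-0.9, -1.3, 7.1]
gripper_width: 0.0377
grasp_force: 29.2
```

```bash
python3 go.py 0.6208 0.157 0.10 268
```

```text
t 25.9 p [ 0.4397  0.3184 -0.0135] psi 267.97 tilt 0.001 w 0.0377 F [-0.9 -1.3  7.1] j6 -1.04
dx 0.1549 dy -0.1867 dz -0.1135 dist 0.243
turn -0.0006 (dpsi 0.0)
```

>>> play_rows --deltas '[0.03,0,0,-0.02,0,0.03,0,0,-0.04,0,0.03,0,0,-0.04,0,0.03,0,0,-0.035,0,0.03,0,0,0,0]'

```text
time: 26.35
eef_pos: [0.4419, 0.3197, 0.1255]
ee_rot: [-0.694, 0.719, -0.001, 0.004]
contact_force: [-0.4, 0.2, 0.6]
gripper_width: 0.0377
grasp_force: 30.4
```

>>> play_rows --deltas '[0.03,0.0258,-0.0311,0,0,0.03,0.0258,-0.0311,0,0,0.03,0.0258,-0.0311,0,0,0.03,0.0258,-0.0311,0,0,0.03,0.0258,-0.0311,0,0,0.03,0.0258,-0.0311,0,0,0.03,0,0,0,0,0.03,0,0,0,0]'

```text
time: 27.15
eef_pos: [0.6199, 0.156, 0.1194]
ee_rot: [-0.694, 0.72, 0.0, -0.0]
contact_force: [-1.0, 0.0, -1.3]
gripper_width: 0.0374
grasp_force: 30.5
```

```bash
python3 go.py 0.6208 0.157 -0.008 268
```

```text
t 27.1 p [0.6199 0.156  0.1194] psi 267.87 tilt 0.001 w 0.0374 F [-1.   0.  -1.3] j6 -1.40
dx -0.0010 dy -0.0009 dz 0.1274 dist 0.001
turn -0.0022 (dpsi 0.1)
```

Target TCP for contact with the strip is about −0.010. I descend and check short of it.

>>> play_rows --deltas '[0.03,-0.001,-0.001,0.04,0,0.03,0,0,0.04,0,0.03,0,0,0.03,0,0.03,0,0,0.01,0,0.03,0,0,0.006,0,0.03,0,0,0,0,0.03,0,0,0,0]'

```text
time: 27.85
eef_pos: [0.6222, 0.1581, -0.004]
ee_rot: [-0.695, 0.719, -0.001, 0.001]
contact_force: [0.4, 0.6, -0.5]
gripper_width: 0.038
grasp_force: 30.5
```

```bash
python3 go.py 0.6208 0.157 -0.0095 268
```

```text
t 27.9 p [ 0.6222  0.1581 -0.004 ] psi 267.98 tilt 0.001 w 0.0380 F [ 0.4  0.6 -0.5] j6 -1.40
dx 0.0011 dy 0.0013 dz 0.0055 dist 0.002
turn -0.0003 (dpsi 0.0)
```

>>> play_rows --deltas '[0.03,0.001,0.0013,0.004,0,0.03,0,0,0.001,0,0.03,0,0,0,0,0.03,0,0,0,0]'

```text
time: 28.25
eef_pos: [0.6204, 0.1567, -0.0094]
ee_rot: [-0.694, 0.72, -0.0, 0.001]
contact_force: [-1.5, -0.7, 5.8]
gripper_width: 0.0375
grasp_force: 31.2
```

Contact at 5.8 N. Release and rise.

>>> play_rows --deltas '[0.06,0,0,0,0,0.0854,0,0,0,0,0.0854,0,0,0,0,0.0854,0,0,0,0,0.0854,0,0,-0.02,0,0.0854,0,0,-0.04,0,0.0854,0,0,-0.05,0,0.0854,0,0,-0.05,0,0.0854,0,0,-0.03,0,0.0854,0,0,0,0]'

```text
time: 29.25
eef_pos: [0.6225, 0.1571, 0.1847]
ee_rot: [-0.694, 0.72, -0.002, 0.003]
contact_force: [0.6, 0.2, 0.1]
gripper_width: 0.0852
grasp_force: 0.0
```

```bash
python3 go.py 0.4402 -0.3115 0.18 268
```

```text
t 29.2 p [0.6225 0.1571 0.1847] psi 267.96 tilt 0.004 w 0.0852 F [0.6 0.2 0.1] j6 -1.40
dx 0.4748 dy 0.1656 dz 0.0047 dist 0.503
turn -0.0006 (dpsi 0.0)
```

>>> play_rows --deltas '[0.0854,0.0396,0.0138,0,0,0.0854,0.0396,0.0138,0,0,0.0854,0.0396,0.0138,0,0,0.0854,0.0396,0.0138,0,0,0.0854,0.0396,0.0138,0,0,0.0854,0.0396,0.0138,0,0,0.0854,0.0396,0.0138,0,0,0.0854,0.0396,0.0138,0,0,0.0854,0.0396,0.0138,0,0,0.0854,0.0396,0.0138,0,0,0.0854,0.0396,0.0138,0,0,0.0854,0.0396,0.0138,0,0]'

```text
time: 30.45
eef_pos: [0.4362, -0.3135, 0.1786]
ee_rot: [-0.694, 0.72, 0.0, -0.0]
contact_force: [0.1, 0.0, 0.1]
gripper_width: 0.0851
grasp_force: 0.0
```

```bash
python3 go.py 0.4402 -0.3115 0.012 268
python3 - <<'E'
from meas import *
c=cap('top'); B['white_disc']=B['white_disc']
print('red',top(c,(.62,.157),.042,.056),'jar',top(c,(.605,.246),.062,.076),rect(c,'white_disc',(261,177)))
E
```

```text
t 30.4 p [ 0.4362 -0.3135  0.1786] psi 267.96 tilt 0.000 w 0.0851 F [0.1 0.  0.1] j6 -2.29
dx -0.0022 dy -0.0040 dz 0.1666 dist 0.005
turn -0.0007 (dpsi 0.0)
red (array([0.6177, 0.1568]), array([618.6, 157.1]), 18.6, 165) jar (array([0.6028, 0.2454]), array([603.3, 246.4]), 22.9, 256) (array([0.6369, 0.0685]), array([637.3,  68.5]), array([74.9, 73.9]), 2.5, np.int32(640))
```

The jar and red pot check out within 2 mm. Now the bottle.

>>> play_rows --deltas '[0.0854,-0.0022,-0.004,0.02,0,0.0854,0,0,0.04,0,0.0854,0,0,0.04,0,0.0854,0,0,0.04,0,0.0854,0,0,0.024,0,0.0854,0,0,0,0,0.0854,0,0,0,0,0.055,0,0,0,0,0.04,0,0,0,0,0.03,0,0,0,0,0.03,0,0,0,0,0.03,0,0,0,0]' --grip_force 30

```text
time: 31.7
eef_pos: [0.4422, -0.3109, 0.0167]
ee_rot: [-0.694, 0.72, -0.001, 0.0]
contact_force: [-0.6, -0.0, 7.4]
gripper_width: 0.0396
grasp_force: 29.3
```

```bash
python3 go.py 0.637 0.0687 0.15 268
```

```text
t 31.7 p [ 0.4422 -0.3109  0.0167] psi 267.96 tilt 0.001 w 0.0396 F [-0.6 -0.   7.4] j6 -2.28
dx -0.3862 dy -0.1812 dz -0.1333 dist 0.427
turn -0.0006 (dpsi 0.0)
```

>>> play_rows --deltas '[0.03,0,0,-0.02,0,0.03,0,0,-0.04,0,0.03,0,0,-0.04,0,0.03,0,0,-0.03,0,0.03,0,0,0,0]'

```text
time: 32.2
eef_pos: [0.4436, -0.3122, 0.15]
ee_rot: [-0.694, 0.72, -0.004, 0.0]
contact_force: [0.2, -0.1, -1.2]
gripper_width: 0.0398
grasp_force: 30.9
```

>>> play_rows --deltas '[0.03,-0.0351,-0.0165,0,0,0.03,-0.0351,-0.0165,0,0,0.03,-0.0351,-0.0165,0,0,0.03,-0.0351,-0.0165,0,0,0.03,-0.0351,-0.0165,0,0,0.03,-0.0351,-0.0165,0,0,0.03,-0.0351,-0.0165,0,0,0.03,-0.0351,-0.0165,0,0,0.03,-0.0351,-0.0165,0,0,0.03,-0.0351,-0.0165,0,0,0.03,-0.0351,-0.0165,0,0,0.03,0,0,0,0]'

```text
time: 33.4
eef_pos: [0.6376, 0.0734, 0.1443]
ee_rot: [-0.696, 0.718, 0.0, 0.0]
contact_force: [0.5, -0.7, -1.0]
gripper_width: 0.0397
grasp_force: 30.9
```

```bash
python3 go.py 0.637 0.0687 0.0247 268
```

```text
t 33.4 p [0.6376 0.0734 0.1443] psi 268.19 tilt 0.001 w 0.0397 F [ 0.5 -0.7 -1. ] j6 -1.54
dx 0.0047 dy 0.0005 dz 0.1196 dist 0.005
turn 0.0034 (dpsi -0.2)
```

>>> play_rows --deltas '[0.03,0.001,0,0.04,0,0.03,0,0,0.04,0,0.03,0,0,0.02,0,0.03,0,0,0.01,0,0.03,0,0,0.004,0,0.03,0,0,0,0,0.03,0,0,0,0]'

```text
time: 34.1
eef_pos: [0.6375, 0.068, 0.0327]
ee_rot: [-0.694, 0.72, -0.001, 0.001]
contact_force: [0.1, 0.4, -1.1]
gripper_width: 0.0396
grasp_force: 30.9
```

```bash
python3 go.py 0.637 0.0687 0.0247 268
```

```text
t 34.1 p [0.6375 0.068  0.0327] psi 267.95 tilt 0.001 w 0.0396 F [ 0.1  0.4 -1.1] j6 -1.54
dx -0.0006 dy 0.0005 dz 0.0080 dist 0.001
turn -0.0008 (dpsi 0.0)
```

>>> play_rows --deltas '[0.03,-0.0006,0.0005,0.005,0,0.03,0,0,0.002,0,0.03,0,0,0,0,0.03,0,0,0,0]'

```text
time: 34.5
eef_pos: [0.6364, 0.0689, 0.0248]
ee_rot: [-0.694, 0.72, -0.0, 0.0]
contact_force: [0.6, 0.7, 1.6]
gripper_width: 0.0397
grasp_force: 31.2
```

Contact. Release, rise and back away from the workspace.

>>> play_rows --deltas '[0.06,0,0,0,0,0.0854,0,0,0,0,0.0854,0,0,0,0,0.0854,0,0,0,0,0.0854,0,0,-0.02,0,0.0854,0,0,-0.04,0,0.0854,0,0,-0.05,0,0.0854,0,0,-0.04,0,0.0854,0,0,0,0]'

```text
time: 35.4
eef_pos: [0.6395, 0.0688, 0.1807]
ee_rot: [-0.694, 0.72, -0.003, 0.003]
contact_force: [0.3, 0.6, -0.4]
gripper_width: 0.0855
grasp_force: 0.0
```

>>> play_rows --deltas '[0.0854,0,0.03,0,0,0.0854,0,0.045,0,0,0.0854,0,0.045,0,0,0.0854,0,0.045,0,0,0.0854,0,0.045,0,0,0.0854,0,0.03,0,0,0.0854,0,0,0,0,0.0854,0,0,0,0]'

```text
time: 36.2
eef_pos: [0.3964, 0.0773, 0.1745]
ee_rot: [-0.694, 0.72, -0.0, 0.0]
contact_force: [0.5, -0.2, 0.8]
gripper_width: 0.0853
grasp_force: 0.0
```

```bash
python3 go.py
python3 - <<'E'
from meas import *
c=cap('top'); B['panel']=(.024,)+B['panel'][1:];B['leaf_book']=(.036,)+B['leaf_book'][1:]
print('red',top(c,(.62,.157),.042,.056),'jar',top(c,(.605,.246),.062,.076),'bottle',top(c,(.637,.069),.078,.095))
print(rect(c,'leaf_book',(372,180)),rect(c,'panel',(345,180)))
s=cap('scene'); f=np.ascontiguousarray(s['frame'][180:360,110:530,::-1]); cv2.imwrite('pics/p10.png',cv2.resize(f,(800,343),interpolation=cv2.INTER_CUBIC))
E
```

```text
t 36.2 p [0.3964 0.0773 0.1745] psi 267.97 tilt 0.001 w 0.0853 F [ 0.5 -0.2  0.8] j6 -1.52
red (array([0.6236, 0.1401]), array([623.6, 140.1]), 0.0, 1) jar (array([nan, nan]), array([0., 0.]), 0.0, 0) bottle (array([0.6332, 0.0666]), array([633.6,  66.7]), 10.9, 59)
(array([ 0.6229, -0.2117]), array([ 623.3, -211.4]), array([51.8, 46.1]), 87.9, np.int32(349)) (array([ 0.6253, -0.155 ]), array([ 625.4, -174.1]), array([140.2,  62.5]), 88.2, np.int32(808))meas.py:21: RuntimeWarning: Mean of empty slice.
  p=W[m][:,:2]; cc,r=cv2.minEnclosingCircle((p*1000).astype(np.float32)); return p.mean(0).round(4),np.round(cc,1),round(r,1),int(m.sum())
  ret = um.true_divide(
```

View pics/p10.png

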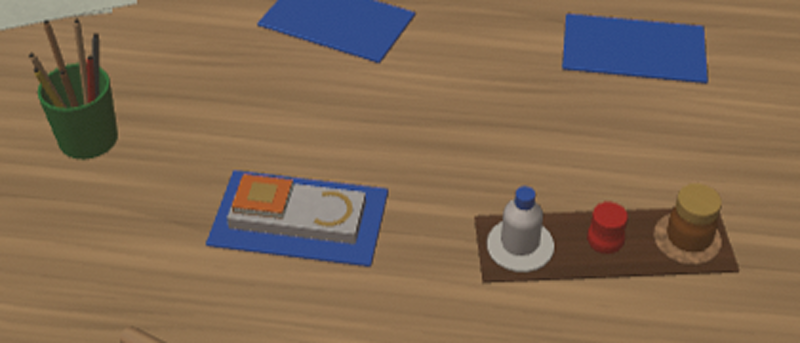

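The final view shows the book on the panel on the pad (crop 300,210). The bottle (522,225), red pot (608,228) and jar (692,225) stand upright in line, and the pencil pot is untouched. The arm is clear, so I hand in.

```bash
python3 -c "
from bench import arm
print(arm.job_done())"
```

```text
the job is handed in; nothing more can be done
None
```

I placed all five things as the task asks and handed the job in at about 36 s of the 144 s. My last measurements put each a few millimetres from its target, inside the tolerances, and the pencil pot was never touched; the hand-in gave no verdict back.

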